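# Seat the keyed collar on the bench fixture and hold it home

## Robot

A 7-joint arm with a two-finger parallel gripper is mounted at the origin on the work surface. World frame = base frame: x ahead of the robot, y to its left, z up, the work surface at z = 0. Lengths are in mm, angles in rad, forces in N, time in s.
With the tool pointing down it reaches from about 425 to 975 mm from the base axis. Payload 16.7 kg.
Tool frame: the origin (TCP) lies midway between the tips of the shut fingers; the grasp point (between the pads) lies 19 mm behind it; z points along the fingers, y is the line along which they close (so a half turn about z gives the same grasp; the last joint's range is limited). The gripper opens to 85 mm and grips with 20 to 120 N. Pads are 22 mm wide; open, the fingers measure 114 mm over their backs; the gripper's body (76 mm by 85 mm) begins 54 mm behind the grasp point. The pads swing forward as they close: fully open they stand 13 mm farther back than shut.
Start: joints at [0.998, 0.426, 0.074, 1.606, -0.034, 1.111, -0.067], TCP at [277.544, -615.261, 231.302] pointing down, gripper open.
Joint ranges: [-2.85, 2.85], [-0.5, 2.14], [-1.23, 1.37], [0.21, 2.46], [-1.02, 4.16], [0.16, 2.05], [-2.73, 2.73]. Speed limits (rad/s): [1.89, 1.89, 2.39, 2.39, 3.01, 3.01, 3.01].

## Interface

Orientations are given as a rotation vector (axis times angle).
In Python, from workcell import * gives the robot as it stands. The module is installed in compiled form; this text tells all that it offers.
- The arm moves only by the shell command python3 -m inch 'ROWS' [OPENING] [FORCE]. ROWS is JSON, a list of rows, each a list of 2 entries, a list of its own where there are three numbers: the shift along the tool's x, y, z in cm, then the turn about the tool's z in degrees. In form: [[[dx, dy, dz], spin], ...]. A call has 1 to 8 rows; each row is the pose to reach, as a shift and turn from the pose commanded when the call began, along the tool's axes at that moment; what a row does not reach only later rows make up. A row lasts 1/12 s, in which the tool goes at most 41.7 mm and 7.16 degrees, less where a joint would pass 70% of its speed; a pose out of reach is approached as far as the arm can. A call with a gripper value outside its range is refused whole. OPENING is the finger opening in cm, from 0 to 8.54, set as the call begins (- or left out, the last holds). The fingers move at their own pace and stop on an object; FORCE is the grip in N (left out, the last holds). Time passes only in rows, so rows that repeat a pose let the fingers close. It gives the time, the measured TCP pose, the force, the opening and the grip force at its end, in the units of the state.
- sense(): the state, without advancing time (a new reading comes with each control period).
- capture(name): name is "scene" or "top"; returns a dict with "image" (400x640x3 uint8, blue, green, red), "range_z" (400x640 float32, mm along the optical axis (not along the pixel's ray), 0 where there is no reading), "vfov" (degrees; the focal length in pixels is half the picture's height over the tangent of half this angle, whatever the lens; pixels are square), "cx", "cy" (the principal point, pixels), "D" ([k1, k2, p1, p2, k3] as OpenCV has them; the pictures are not rectified), "R" (3x3) and "t" (3): a world point X has camera coordinates R X + t. Camera axes: x right, y down, z forward; pixel columns grow to the right and rows downward; lengths in mm; the calibration is good to about 2 mm. A picture is of the moment at which its call begins.
- finish_job(): hands the job in; it is judged then, once.
The state is a dict: "clock": time; "joints": joint angles; "qvel": joint speeds; "effort": joint torques, N m; "eef_pos": TCP position; "eef_rot": TCP orientation; "wrist_force": force on the tool from outside, world axes, zero at the start; "torque": the same for the moment, N m; "finger_gap": finger opening in mm; "finger_force": force on a finger pad.
Only numpy, scipy, OpenCV 4.12 (cv2) and the standard library are available. Lean on these libraries where they do the work, as an engineer would, in place of code of your own. Each camera call takes 0.05 s, during which the arm holds its last target. There are 200 camera calls.

## Task

On the white bench fixture, swing the keeper lever with the red ball up past upright, so that it is clear of the knurled collar and stays there. Then turn the collar on its spindle until its hidden keyway finds the pin, push it all the way down against its spring, and finish while still gripping it and holding it pushed home: do not let go. Leave the other things on the bench where they are.

Things in the scene. Friction and masses are not known exactly. Their poses are not given: they have to be found in the camera images.
- head: the white bench fixture, bolted down: black plate 190 x 110 x 12 mm (from 60 mm behind to 130 mm ahead of the origin along its x axis), white casting with an upright neck, and on its +x side a white pivot post 32 mm wide and 146 mm tall. Origin at bench level on the vertical spindle axis, shared by neck, spring ring and collar; x points from there to the pivot post, z up
- neck_top (a point): centre of the neck's top face (54 mm diameter), 72 mm above the bench. The collar is home when its lower face sits here, its centre then 92 mm above the bench, 14 mm lower than at the start; 40 mm of free height lie beside the neck, above the casting's wide foot (92 mm diameter)
- spindle_end (a point): centre of the steel spindle's upper end, 114 mm above the bench: 12 mm inside the collar at the start, 2 mm proud of it when home. The spindle is 28 mm in diameter with one small pin in its side, hidden by the collar; it does not turn. The pin stops the collar after 2 mm of downward travel unless the keyway stands over it
- keeper_pivot (a point): pivot of the keeper lever, on the fixture's x axis 95 mm from the spindle axis, 134 mm above the bench; the lever swings about a level line through it along the fixture's y axis. In the fixture's frame, at lever angle q, the ball centre is at x = 0.095 - 0.095 cos q + 0.030 sin q, y = 0, z = 0.134 + 0.095 sin q + 0.030 cos q (m)
- keeper_ball (a point): centre of the red ball (18 mm diameter) of the keeper lever, on an 8 mm stalk 30 mm above the lever's steel bar (12 mm wide, 8 mm thick). With the lever down the ball is above the spindle axis, 164 mm above the bench, and the bar lies 4 mm over the collar's top
- keeper (a joint): angle of the keeper lever (rad): 0 lying level over the collar, 1.57 bar upright, 2.1 leaning back against its stop, away from the collar; starts between 0 and 0.2. Stiff pivot: it stays where it is left; 1 to 2 N at the ball move it
- collar_mid (a point): centre (half-way up) of the knurled aluminium collar, a loose sleeve on the spindle, 52 mm outside diameter, 40 mm tall, 0.13 to 0.25 kg, 1 mm clearance, free to turn. At the start 106 mm above the bench. Keyway inside its lower end, unseen, 6 degrees play either way; it meets the pin after turning 20 to 70 degrees clockwise seen from above. The collar's axes do not tell the angle
- spring_ring (a joint): how far (m) the brass ring under the collar (52 mm diameter) is pushed down: 0 at the start, 0.002 to 0.004 with the collar stopped by the pin, 0.014 with it home on the neck. Its spring pushes up with 3.5 N at 0 and 8.5 N at 0.014, so the collar rises again if let go
- brass_round: bystander: short brass round standing on end, 32 mm diameter, 35 mm tall; origin at its underside
- steel_offcut: bystander: bright steel block 60 x 25 x 20 mm lying flat; origin at its underside
- file: bystander: flat file with orange handle lying along its x axis, 300 mm long, 22 mm wide and high; origin at bench level near its middle
- hammer: bystander: hammer lying along its x axis; origin at bench level
- water_bottle: bystander: clear bottle with blue cap, 68 mm diameter, 200 mm tall; origin at its underside
- carton: bystander: cardboard carton 110 x 160 x 70 mm; origin at its underside
- oil_can: bystander: red can, 60 mm diameter, 110 mm tall; origin at its underside
Mind the look-alikes: they are no part of the job. What is shaped like the head but brown or pink is not meant.

How it is judged:
By the outcome, as a careful person would: the job done as asked, in the order asked, and still so for the second after the job is handed in, while the arm keeps its last pose, push and grip.
It also fails if it takes over 51 s, if anything falls off the work surface, if the arm or the gripper's body presses on something with over 40 N, if the wrist force passes 120 N, or if a joint passes its speed limit or range.

## Working session

There is one attempt and no reset: what is moved stays moved. The work goes in short steps, Python scripts to look and compute and a shell command to move; the robot and the scene stay as the last step left them, time stands still between calls to the robot, and variables do not carry over. Pictures are saved under pics/ and viewed, at most 10 in all, crops included, and the job is handed in when it is done.

```bash
mkdir -p pics
cat > h.py <<'E'
from workcell import *
import numpy as np, cv2
def cap(n):
    c=capture(n); f=200/np.tan(np.radians(c["vfov"])/2)
    c["K"]=np.array([[f,0,c["cx"]],[0,f,c["cy"]],[0,0,1]]); c["D"]=np.array(c["D"],float); c["R"]=np.array(c["R"]);c["t"]=np.array(c["t"]).ravel(); return c
def ray(c,u,v):
    p=cv2.undistortPoints(np.array([[[u,v]]],float),c["K"],c["D"])[0,0]
    return -c["R"].T@c["t"], c["R"].T@np.array([p[0],p[1],1])
def onz(c,u,v,z):
    o,d=ray(c,u,v); return o+d*(z-o[2])/d[2]
def atdepth(c,u,v):
    o,d=ray(c,u,v); return o+d*float(c["range_z"][int(v),int(u)])
def proj(c,X):
    r=cv2.Rodrigues(c["R"])[0]; return cv2.projectPoints(np.array(X,float).reshape(-1,1,3),r,c["t"],c["K"],c["D"])[0][:,0]
E
python3 - <<'E'
from h import *
for n in("scene","top"):
    c=cap(n); cv2.imwrite(f"pics/{n}0.png",c["image"]); print(n,c["vfov"],-c["R"].T@c["t"],c["R"][2])
s=sense(); print(s)
E
```

```text
scene 46.87408034531095 [ 985.9578465  -981.64371471  843.59511907] [-0.39503325  0.7418779  -0.54181723]
top 56.04724342145869 [ 340.95494413   -6.53853643 1079.58904494] [ 0.14138445 -0.02578802 -0.98961882]
{'clock': 0.1, 'joints': array([ 0.99750316,  0.42667654,  0.07385128,  1.60651319, -0.03413555,
        1.11077512, -0.0670969 ]), 'qvel': array([ 0.00137082, -0.00239777, -0.00094187, -0.00035283,  0.00101192,
       -0.0007393 ,  0.00113792]), 'effort': array([ 8.70012649e-03, -9.51523733e+01,  3.77165660e+00, -4.64396918e+01,
        1.96441810e-02,  6.51527211e-03,  6.81738015e-05]), 'eef_pos': array([ 277.42135019, -614.97690768,  230.68898405]), 'eef_rot': array([-3.07028718e+00, -6.60431364e-01,  4.37905359e-04]), 'wrist_force': array([-0.39442687, -1.03010783,  0.02880649]), 'torque': array([-0.00551415, -0.00922153,  0.00859223]), 'finger_force': 0.0, 'finger_gap': 85.52286603492925}
```

View pics/scene0.png

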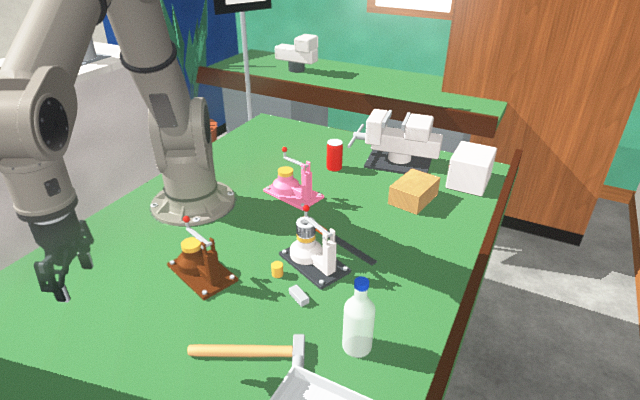

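View pics/top0.png

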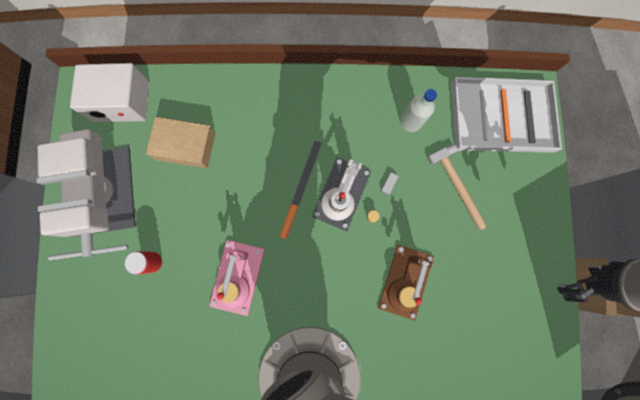

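Scene view: the white fixture is at about (310,250), with its red ball at (306,209). The look-alikes are brown at (200,265) with its ball at (186,219), and pink at (295,180) with its ball at (284,149). In the top view the white one is at (340,200), brown at (408,290), pink at (230,285), and there is also a large white machine at (85,185). I choose the white one on the black plate with the upright post and steel collar.

Run:
```python
from h import *
C={n:cap(n) for n in("scene","top")}
box={"scene":(270,190,360,290),"top":(305,145,380,240)}
def red(n):
    c=C[n];x0,y0,x1,y1=box[n];b=c["image"][y0:y1,x0:x1].astype(int)
    m=(b[...,2]>130)&(b[...,1]<80)&(b[...,0]<80)
    v,u=np.nonzero(m);return u.mean()+x0,v.mean()+y0,m.sum()
rs={n:red(n) for n in C};print(rs)
A=[];B=[]
for n in C:
    o,d=ray(C[n],*rs[n][:2]);d/=np.linalg.norm(d);P=np.eye(3)-np.outer(d,d);A.append(P);B.append(P@o)
X=np.linalg.lstsq(np.vstack(A),np.hstack(B),rcond=None)[0];print("ball",X,[proj(C[n],X)-np.array(rs[n][:2]) for n in C])
c=C["top"];x0,y0,x1,y1=box["top"]
pts=np.array([np.r_[atdepth(c,u,v),u,v] for v in range(y0,y1) for u in range(x0,x1) if c["range_z"][v,u]>0])
for lo,hi in((7,18),(115,135),(138,154)):
    q=pts[(pts[:,2]>lo)&(pts[:,2]<hi)]
    r=cv2.minAreaRect(q[:,:2].astype(np.float32)); print(lo,hi,len(q),r,q.mean(0).round(1))
c2=C["scene"];a=cv2.resize(c2["image"][190:290,260:360],(400,400),interpolation=cv2.INTER_CUBIC);b=cv2.resize(c["image"][145:240,295:390],(400,400),interpolation=cv2.INTER_CUBIC)
cv2.imwrite("pics/crop1.png",np.hstack([a,b]))
```

```text
{'scene': (np.float64(306.2413793103448), np.float64(207.75862068965517), np.int64(29)), 'top': (np.float64(341.2), np.float64(194.9), np.int64(20))}
ball [485.65674128 -79.77536142 168.05006811] [array([[-0.2060627 ,  0.02458765]]), array([[-0.12019978, -0.19061183]])]
7 18 1537 ((532.3857421875, -80.43775939941406), (190.07730102539062, 244.91281127929688), 87.26757049560547) [531.9 -80.8  12.4 337.  187.5]
115 135 234 ((520.4811401367188, -88.72515106201172), (52.38165283203125, 129.1303253173828), 75.3292007446289) [485.3 -79.8 124.8 339.8 197.5]
138 154 167 ((527.2651977539062, -102.37787628173828), (32.62413787841797, 106.51304626464844), 71.20864868164062) [ 538.8 -102.4  142.3  348.9  175.8]
```

View pics/crop1.png

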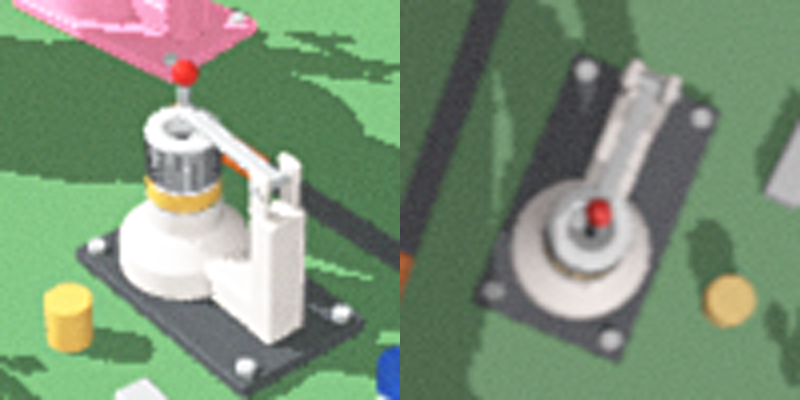

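The crop confirms the choice: white casting, knurled steel collar with a brass ring, and the bar with the red ball lying over it. Plate corners in the right-hand crop are at (582,52), (718,108), (615,360) and (478,300).

Run:
```python
from h import *
c=cap("top")
x0,y0=305,140
b=c["image"][y0:245,x0:380].astype(int)
k=[(582,52),(718,108),(615,360),(478,300)]
P=np.array([onz(c,295+(x-400)/4.2105,145+y/4.2105,12)[:2] for x,y in k]);print(P.round(1))
d1=(P[0]-P[3]+P[1]-P[2])/2;print("len",np.linalg.norm(d1),"yaw",np.degrees(np.arctan2(d1[1],d1[0])))
ex=d1/np.linalg.norm(d1);print("origin",P.mean(0)-35*ex)
# collar top: points z 115..132 near axis
pts=[]
for v in range(170,225):
  for u in range(315,365):
    X=atdepth(c,u,v)
    if 118<X[2]<133: pts.append(X)
pts=np.array(pts);o=P.mean(0)-35*ex
q=pts[np.linalg.norm(pts[:,:2]-o,axis=1)<35]
print(len(q),cv2.minEnclosingCircle(q[:,:2].astype(np.float32)),np.median(q[:,2]))
# post+bar top points
pp=np.array([X for v in range(155,200) for u in range(325,370) for X in [atdepth(c,u,v)] if 136<X[2]<152 and np.hypot(X[0]-o[0],X[1]-o[1])>70])
print("post",pp.mean(0), "yaw",np.degrees(np.arctan2(*(pp.mean(0)[:2]-o)[::-1])))
s=sense();from scipy.spatial.transform import Rotation as R
print(R.from_rotvec(s["eef_rot"]).as_matrix().round(3))
```

```text
[[ 621.1  -85.1]
 [ 581.7 -179.2]
 [ 407.4 -105.5]
 [ 448.1  -13. ]]
len 188.38319040222385 yaw -22.764730901323826
origin [482.28659797 -82.15847055]
198 ((482.77392578125, -79.07172393798828), 26.269023895263672) 125.39922549277685
post [ 565.31879017 -113.80306348  140.66862864] yaw -20.862461007672948
[[ 0.912  0.411 -0.   ]
 [ 0.411 -0.912  0.001]
 [-0.    -0.001 -1.   ]]
```

Fixture origin is about (483,-80), yaw about -22.3°, and the lever is nearly level. I'll travel high to above the ball while turning so the jaws close along fixture y.

```bash
python3 -m inch '[[[2.5,-2.5,-3],-7],[[6,-6,-3],-14],[[9,-9,-3],-21],[[12,-12,-3],-28],[[15,-15,-3],-35],[[18,-18,-3],-42],[[21,-21,-3],-49],[[24,-24,-3],-56]]' 5
cat >> h.py <<'E'
from scipy.spatial.transform import Rotation as Ro
O=np.array([483.,-80.]); YAW=np.radians(-22.3)
def go(X,yawy=None):
    """shift (cm, tool axes) to world X; spin to bring tool y to yawy deg"""
    s=sense();M=Ro.from_rotvec(s["eef_rot"]).as_matrix()
    d=M.T@(np.array(X)-s["eef_pos"])/10
    a=np.degrees(np.arctan2(M[1,1],M[0,1]))
    print("shift",d.round(2),"tool y yaw",a.round(1),"spin",None if yawy is None else round(a-yawy,1),"pos",s["eef_pos"].round(1),"F",s["wrist_force"].round(1),"tau",s["torque"].round(2),"gap",s["finger_gap"].round(1),"t",s["clock"],"j",s["joints"].round(2))
E
python3 -c "
from h import *
go([485.7,-79.8,260],67.7)"
```

```text
clock: 0.92
eef_pos: [392.1, -310.9, 261.5]
eef_rot: [2.395, 2.032, -0.0]
wrist_force: [1.2, 0.2, -0.0]
finger_gap: 49.9
finger_force: 0.0Traceback (most recent call last):
  File "<string>", line 3, in <module>
    go([485.7,-79.8,260],67.7)
    ~~^^^^^^^^^^^^^^^^^^^^^^^^
  File "h.py", line 22, in go
    print("shift",d.round(2),"tool y yaw",a.round(1),"spin",None if yawy is None else round(a-yawy,1),"pos",s["eef_pos"].round(1),"F",s["wrist_force"].round(1),"tau",s["torque"].round(2),"gap",s["finger_gap"].round(1),"t",s["clock"],"j",s["joints"].round(2))
                                                                                                                                                                                                 ^^^^^^^^^^^^^^^^^^^^^
AttributeError: 'float' object has no attribute 'round'
```

```bash
sed -i 's/s\["finger_gap"\].round(1)/s["finger_gap"]/' h.py
python3 -c "
from h import *
go([485.7,-79.8,260],67.7)"
```

```text
shift [24.33  5.46  0.14] tool y yaw -9.4 spin -77.1 pos [ 392.1 -310.9  261.5] F [ 1.2  0.2 -0. ] tau [-0.06 -0.06 -0.01] gap 49.89441750596389 t 0.9167 j [ 0.76  0.12 -0.24  1.94  0.03  1.08  0.34]
```

```bash
python3 -m inch '[[[3,1,0],-7],[[6,1.5,0],-14],[[9,2,0],-21],[[12,2.5,0],-28],[[15,3.5,0],-35],[[18,4,0],-42],[[21,5,0],-49],[[24.3,5.5,0],-56]]'
python3 -m inch '[[[0,0,0],-7],[[0,0,0],-14],[[0,0,0],-21],[[0,0,0],-21]]'
python3 - <<'E'
from h import *
go([485.7,-79.8,149],67.7)
c=cap("scene");cv2.imwrite("pics/s2.png",cv2.resize(c["image"][140:290,230:400],None,fx=3.5,fy=3.5))
E
```

```text
clock: 1.58
eef_pos: [487.9, -81.7, 261.5]
eef_rot: [1.162, 2.918, 0.0]
wrist_force: [1.1, -0.2, -1.2]
finger_gap: 50.2
finger_force: 0.0
clock: 1.92
eef_pos: [487.2, -82.4, 261.3]
eef_rot: [-0.608, -3.082, -0.0]
wrist_force: [0.3, 0.1, -0.2]
finger_gap: 50.0
finger_force: 0.0
shift [ 0.23  0.19 11.23] tool y yaw 67.7 spin -0.0 pos [487.2 -82.4 261.3] F [ 0.3  0.1 -0.2] tau [ 0.   -0.03 -0.02] gap 50.03611435284906 t 1.9167 j [ 0.54  0.14 -0.55  1.94  0.08  1.09  1.14]
```

View pics/s2.png

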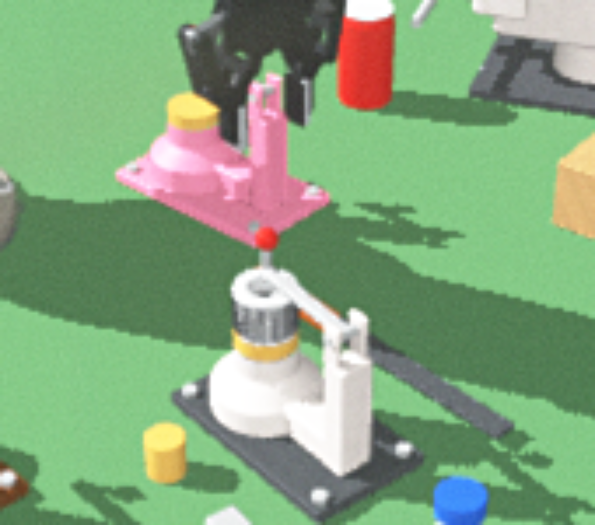

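The open gripper stands above the ball (ball at (266,238) in the crop), centred within a few mm. Descend and take the ball.

```bash
python3 -m inch '[[[0.2,0.2,4],0],[[0.2,0.2,8],0],[[0.2,0.2,10],0],[[0.2,0.2,11.2],0],[[0.2,0.2,11.2],0]]'
python3 -m inch '[[[0,0,0],0],[[0,0,0],0],[[0,0,0],0],[[0,0,0],0],[[0,0,0],0],[[0,0,0],0]]' 1 25
python3 - <<'E'
from h import *
go([485.7,-79.8,149],67.7)
p=sense()["eef_pos"];q0=0.04
ex=np.array([np.cos(YAW),np.sin(YAW)])
b=lambda q:np.array([95-95*np.cos(q)+30*np.sin(q),134+95*np.sin(q)+30*np.cos(q)])
for q in np.arange(.1,2.11,.2):
    d=b(q)-b(q0);print(round(q,2),(d/10).round(2))
E
```

```text
clock: 2.38
eef_pos: [485.0, -79.9, 147.4]
eef_rot: [-0.623, -3.076, -0.0]
wrist_force: [-0.2, 0.3, -1.0]
finger_gap: 50.0
finger_force: 0.0
clock: 2.88
eef_pos: [486.5, -80.4, 150.0]
eef_rot: [0.62, 3.079, -0.001]
wrist_force: [0.8, -4.6, -0.1]
finger_gap: 16.1
finger_force: 24.3
shift [0.1  0.03 0.1 ] tool y yaw 67.2 spin -0.5 pos [486.5 -80.4 150. ] F [ 0.8 -4.6 -0.1] tau [-0.87 -0.12 -0.04] gap 16.149290091276857 t 2.8833 j [ 0.5   0.27 -0.54  2.06  0.18  0.85  1.03]
0.1 [0.22 0.56]
0.3 [1.18 2.3 ]
0.5 [2.47 3.81]
0.7 [4.04 5.04]
0.9 [5.82 5.93]
1.1 [7.74 6.45]
1.3 [9.72 6.58]
1.5 [11.69  6.31]
1.7 [13.57  5.66]
1.9 [15.28  4.64]
2.1 [16.76  3.31]
```

```bash
python3 -m inch '[[[-0.2,0,-0.6],0],[[-0.65,0,-1.45],0],[[-1.2,0,-2.3],0],[[-1.8,0,-3.1],0],[[-2.5,0,-3.8],0],[[-3.2,0,-4.5],0],[[-4,0,-5],0],[[-4,0,-5],0]]'
python3 - <<'E'
from h import *
go([485.7,-79.8,149],67.7)
c=cap("scene");cv2.imwrite("pics/s3.png",cv2.resize(c["image"][140:290,230:400],None,fx=3.5,fy=3.5))
E
```

```text
clock: 3.55
eef_pos: [524.6, -96.3, 200.7]
eef_rot: [0.62, 3.079, -0.0]
wrist_force: [-6.6, -3.5, 6.8]
finger_gap: 15.8
finger_force: 25.3
shift [4.23 0.02 5.16] tool y yaw 67.2 spin -0.5 pos [524.6 -96.3 200.7] F [-6.6 -3.5  6.8] tau [-0.83  1.36  0.08] gap 15.829273548947857 t 3.55 j [ 0.52  0.27 -0.53  1.93  0.16  0.98  1.08]
```

View pics/s3.png

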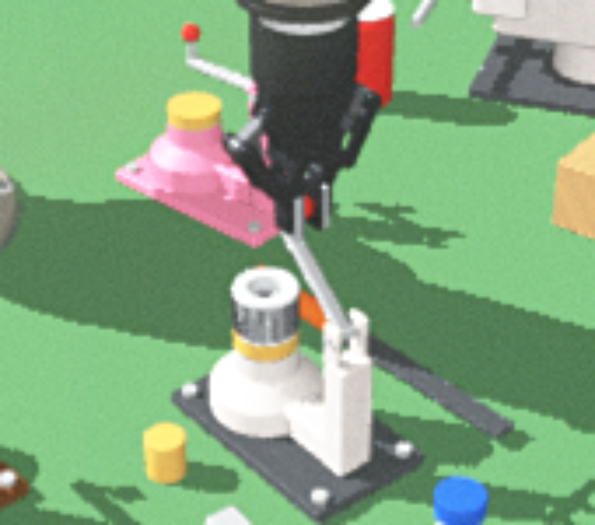

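The lever is rising with the ball in the jaws (ball at (305,208), bar slanting to the post at (345,330)). Continue along the arc.

```bash
python3 -m inch '[[[-0.9,0,-0.5],0],[[-1.8,0,-0.9],0],[[-2.7,0,-1.2],0],[[-3.7,0,-1.4],0],[[-4.7,0,-1.5],0],[[-5.7,0,-1.55],0],[[-6.7,0,-1.45],0],[[-7.65,0,-1.25],0]]'
python3 -m inch '[[[-0.9,0,0.3],0],[[-1.85,0,0.65],0],[[-2.7,0,1.1],0],[[-3.55,0,1.65],0],[[-4.2,0,2.2],0],[[-4.2,0,2.2],0]]'
python3 -m inch '[[[0,0,0],0],[[0,0,0],0],[[0,0,0],0]]' 5
python3 -m inch '[[[0,0,-3],0],[[0,0,-6],0],[[3,0,-6],0],[[6,0,-6],0],[[9,0,-6],0],[[12,0,-6],0],[[16.2,0,-6],0],[[16.2,0,-6],0]]' 8
python3 - <<'E'
from h import *
go([483,-80,140],67.7)
c=cap("scene");cv2.imwrite("pics/s4.png",cv2.resize(c["image"][140:290,230:400],None,fx=3.5,fy=3.5))
E
```

```text
clock: 4.27
eef_pos: [594.6, -125.7, 212.4]
eef_rot: [0.62, 3.08, -0.0]
wrist_force: [-2.9, -3.5, 3.0]
finger_gap: 15.9
finger_force: 25.4
clock: 4.77
eef_pos: [634.2, -142.3, 189.5]
eef_rot: [0.62, 3.078, 0.0]
wrist_force: [1.2, -6.9, 3.3]
finger_gap: 16.0
finger_force: 26.3
clock: 5.02
eef_pos: [632.7, -140.6, 189.9]
eef_rot: [0.618, 3.08, 0.001]
wrist_force: [-0.0, 0.1, 0.2]
finger_gap: 49.5
finger_force: 0.0
clock: 5.68
eef_pos: [477.3, -76.0, 249.7]
eef_rot: [-0.614, -3.079, 0.003]
wrist_force: [1.9, -0.2, 1.3]
finger_gap: 79.7
finger_force: 0.0
shift [-0.7  -0.13 10.97] tool y yaw 67.4 spin -0.3 pos [477.3 -76.  249.7] F [ 1.9 -0.2  1.3] tau [ 0.04 -0.14  0.01] gap 79.70041805799245 t 5.6833 j [ 0.54  0.13 -0.56  1.97  0.08  1.06  1.12]
```

View pics/s4.png

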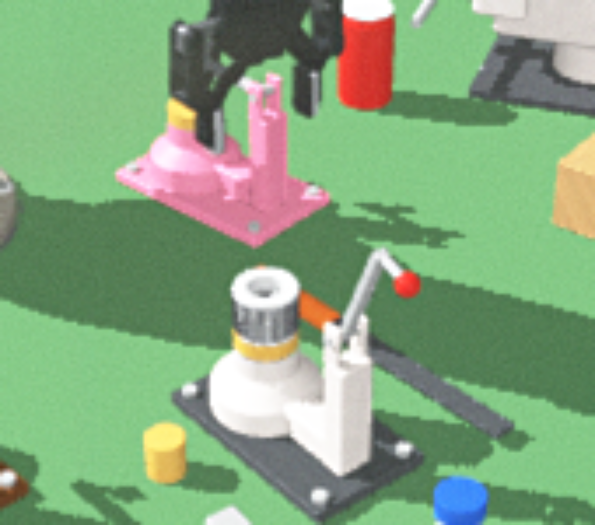

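The keeper leans back past upright (ball at (407,284)), with the collar free at (265,305). One quick refinement of the collar centre from the depth view.

Run:
```python
from h import *
c=cap("scene")
q=np.array([X for v in range(205,245) for u in range(290,325) for X in [atdepth(c,u,v)] if 122<X[2]<131 and np.hypot(X[0]-483,X[1]+80)<36])
print(len(q),cv2.minEnclosingCircle(q[:,:2].astype(np.float32)),np.median(q[:,2]),q.mean(0))
g=cv2.cvtColor(c["image"],cv2.COLOR_BGR2GRAY)
for X in ([483.5,-79.5,126],):
    o=proj(c,X);print(o)
    cc=[proj(c,[X[0]+26*np.cos(a),X[1]+26*np.sin(a),126])[0].round(1) for a in np.arange(0,6.28,1.57)];print(cc)
go([483.7,-79.5,87],67.7)
```

```text
99 ((483.96783447265625, -81.78303527832031), 27.090835571289062) 123.68674018155173 [484.56977579 -82.05672245 123.77637262]
[[305.5327075  220.44537508]]
[array([314., 223.]), array([310.1, 215.7]), array([297.2, 217.9]), array([300.9, 225.3])]
shift [-0.16 -0.05 16.37] tool y yaw 67.3 spin -0.4 pos [482.2 -78.2 250.7] F [-0.3  0.  -0.1] tau [-0.01 -0.04 -0.  ] gap 80.32951402955385 t 5.7833 j [ 0.54  0.14 -0.56  1.96  0.09  1.06  1.12]
```

```bash
python3 -m inch '[[[-0.25,-0.1,4],0],[[-0.25,-0.1,8],0],[[-0.25,-0.1,11],0],[[-0.25,-0.1,13],0],[[-0.25,-0.1,15],0],[[-0.25,-0.1,16.2],0],[[-0.25,-0.1,16.2],0]]'
python3 -m inch '[[[0,0,0],0],[[0,0,0],0],[[0,0,0],0],[[0,0,0],0],[[0,0,0],0],[[0,0,0],0]]' 4 60
python3 -c "
from h import *
go([484,-80.3,87],67.7)"
```

```text
clock: 6.37
eef_pos: [484.3, -80.3, 85.6]
eef_rot: [-0.618, -3.077, -0.001]
wrist_force: [-1.4, -0.2, 0.1]
finger_gap: 79.9
finger_force: 0.0
clock: 6.87
eef_pos: [485.5, -80.6, 88.5]
eef_rot: [0.619, 3.078, 0.0]
wrist_force: [1.6, 0.4, 2.3]
finger_gap: 51.1
finger_force: 61.8
shift [ 0.15 -0.03  0.15] tool y yaw 67.3 spin -0.4 pos [485.5 -80.6  88.5] F [1.6 0.4 2.3] tau [ 0.08 -0.42  0.01] gap 51.135274505519284 t 6.8667 j [ 0.47  0.36 -0.51  2.11  0.26  0.73  0.96]
```

Collar gripped with little side force. Press down to the pin, then turn.

```bash
python3 -m inch '[[[0,0,0.2],0],[[0,0,0.4],0],[[0,0,0.4],0],[[0,0,0.4],0]]'; python3 -m inch '[[[0,0,0],4],[[0,0,0],8],[[0,0,0],12],[[0,0,0],16],[[0,0,0],16]]'
```

```text
clock: 7.2
eef_pos: [485.8, -80.4, 85.6]
eef_rot: [0.618, 3.078, -0.001]
wrist_force: [-9.7, 2.3, 41.2]
finger_gap: 51.3
finger_force: 64.7
clock: 7.62
eef_pos: [486.3, -81.1, 85.7]
eef_rot: [1.048, 2.958, -0.001]
wrist_force: [-4.9, -2.1, 33.3]
finger_gap: 51.2
finger_force: 63.7
```

```bash
python3 -m inch '[[[0,0,-0.1],3],[[0,0,-0.1],6],[[0,0,-0.1],9],[[0,0,-0.1],12],[[0,0,-0.1],12]]' - 80;  python3 -m inch '[[[0,0,0],3],[[0,0,0],6],[[0,0,0],9],[[0,0,0],9]]'
```

```text
clock: 8.03
eef_pos: [485.3, -81.0, 85.4]
eef_rot: [1.351, 2.835, -0.0]
wrist_force: [1.6, -1.3, 5.2]
finger_gap: 50.5
finger_force: 82.2
clock: 8.37
eef_pos: [484.7, -81.1, 84.9]
eef_rot: [1.568, 2.722, -0.001]
wrist_force: [-1.1, -4.5, 3.0]
finger_gap: 50.2
finger_force: 82.2
```

The force fell to the spring's level, so either the keyway was found or the pads slipped. Test by pushing.

```bash
python3 -c "
from h import *
go([484,-80.3,87])"; python3 -m inch '[[[0,0,0.1],0],[[0,0,0.2],0],[[0,0,0.2],0]]'; python3 -c "
from h import *
go([484,-80.3,87])"
```

```text
shift [ 0.1  -0.02 -0.21] tool y yaw 30.1 spin None pos [484.7 -81.1  84.9] F [-1.1 -4.5  3. ] tau [-0.81  0.08 -0.04] gap 50.15827657794242 t 8.3667 j [ 0.35  0.35 -0.36  2.12  0.19  0.7   0.38]
clock: 8.62
eef_pos: [484.7, -81.1, 82.8]
eef_rot: [1.562, 2.726, -0.001]
wrist_force: [-0.1, -5.3, 5.2]
finger_gap: 50.7
finger_force: 82.5
shift [ 0.1  -0.02 -0.42] tool y yaw 30.4 spin None pos [484.7 -81.1  82.8] F [-0.1 -5.3  5.2] tau [-0.92  0.09 -0.08] gap 50.669647273376484 t 8.6167 j [ 0.35  0.35 -0.36  2.12  0.19  0.7   0.38]
```

```bash
python3 -m inch '[[[0,0,0.2],0],[[0,0,0.4],0],[[0,0,0.6],0],[[0,0,0.6],0]]'; python3 -m inch '[[[0,0,0.1],0],[[0,0,0.2],0],[[0,0,0.3],0],[[0,0,0.3],0]]'
```

```text
clock: 8.95
eef_pos: [484.7, -81.1, 76.8]
eef_rot: [1.562, 2.726, -0.001]
wrist_force: [0.1, -5.7, 4.1]
finger_gap: 50.9
finger_force: 82.3
clock: 9.28
eef_pos: [484.9, -81.2, 75.3]
eef_rot: [1.562, 2.725, -0.002]
wrist_force: [-13.6, -3.9, 41.0]
finger_gap: 50.6
finger_force: 85.8
```

It stopped hard after about 13.2 mm. Check by eye.

Run:
```python
from h import *
c=cap("scene");cv2.imwrite("pics/s5.png",cv2.resize(c["image"][195:275,265:365],None,fx=6,fy=6,interpolation=cv2.INTER_CUBIC))
print(proj(c,[[484,-80.5,z] for z in (72,86,112,126)]).round(1))
go([484,-80.3,74.5])
```

```text
[[305.7 236.6]
 [305.7 232.5]
 [305.6 224.9]
 [305.5 220.7]]
shift [ 0.12 -0.03  0.08] tool y yaw 30.4 spin None pos [484.9 -81.2  75.3] F [-12.8  -5.3  41.6] tau [-0.44  2.63  0.09] gap 50.2939386528757 t 9.3333 j [ 0.34  0.36 -0.36  2.13  0.2   0.68  0.37]
```

View pics/s5.png

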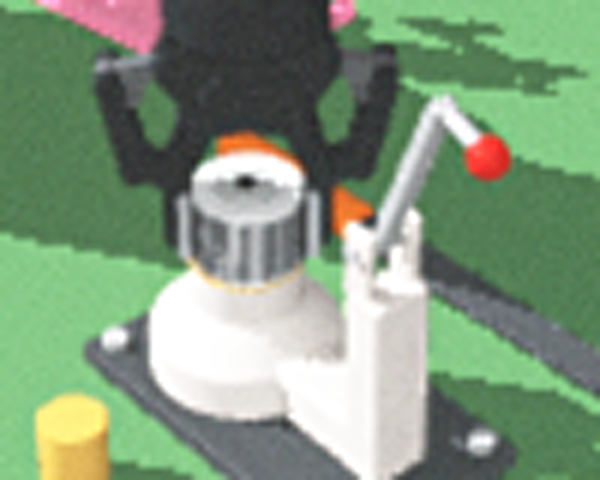

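The collar is home: its top is at (247,185), only a sliver of brass shows at (235,287), and the lever is still back. Ease the push a little, confirm it holds, and hand in.

```bash
python3 -m inch '[[[0,0,-0.06],0],[[0,0,-0.06],0],[[0,0,-0.06],0],[[0,0,-0.06],0],[[0,0,-0.06],0],[[0,0,-0.06],0],[[0,0,-0.06],0],[[0,0,-0.06],0]]'
```

```text
clock: 10.0
eef_pos: [484.8, -81.2, 75.4]
eef_rot: [1.562, 2.725, -0.001]
wrist_force: [-8.4, -4.1, 27.5]
finger_gap: 50.4
finger_force: 84.5
```

```bash
python3 -c "
from workcell import *
print(finish_job())"
```

```text
the job is handed in; nothing more can be done
None
```

The keeper lever is swung back past upright, the collar has been turned onto its pin and pushed home, and the job is handed in at about 10 s with the gripper still holding it down at roughly 27 N.

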